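# Load the ribbon rod with the two wide reels

## Task

Take the steel ribbon rod by its wooden handle out of the dispenser stand, push it through the holes of the two wide ribbon reels standing in their rack, and lift both off together on the rod. Then hang the loaded rod back in the two forks of the stand, with both reels hanging between the forks, and let go.

Things in the scene. Friction and masses are not known exactly. Their poses are not given: they have to be found in the camera images.
- rod_grip (a point): Middle of the rod's wooden handle, on the rod's axis: pinch here. y runs along the rod to its tip, z up. Handle 16 mm thick (x), 50 long (y -28 to +22), 28 high (z -18 to +10). Steel rod 8 mm in diameter from the handle to a round tip at y = +176 mm, with a 14 mm brass collar at y 22 to 28. 80 g. At first level in the stand's forks, 75 mm up, 105 mm to the -y side of stand_rest.
- rod_mid (a point): Point on the rod's axis 105 mm from rod_grip towards the tip (same axes): the part that lies midway between the forks, where the reels should hang.
- wide_reel_1_center (a point): Centre of wide ribbon reel 1: flanged cardboard reel, 60 mm across, 24 mm wide, 35 g, standing on edge in the -y slot of a fixed wooden rack, centre 60 mm up. y is the axis of its 30 mm through hole. The wide reels' holes are in line, centres 32 mm apart, 2 mm play. The other, shorter rack holds two narrow reels (12 mm wide, otherwise alike), not wanted.
- wide_reel_2_center (a point): Centre of wide ribbon reel 2: flanged cardboard reel, 60 mm across, 24 mm wide, 35 g, standing on edge in the +y slot of a fixed wooden rack, centre 60 mm up. y is the axis of its 30 mm through hole. The rack is 68 mm long (y), centred between the two wide reels; its walls, 41 mm high, end below the holes, and the reels lift straight up out of it.
- stand_rest (a point): Midway between the two forks of the fixed wooden dispenser stand, on the axis of a rod resting in them, 75 mm above the worktop; y runs from fork to fork, z up. Forks: V notches open upward, 10 mm thick, at y = -50 and +50 mm, about 40 mm wide at the top; prong tops 16 mm above this point. Free between them down to the base, 10 mm above the worktop; a hanging reel reaches 41 mm below the rod's axis.
There are look-alikes about, which are no part of the job. Leave any blue look-alike of the part that bears wide_reel_2_center alone.

How it is judged:
On the way:
1. both wide reels are lifted clear of the rack together on the rod (x of wide_reel_1_center in the frame of rod_grip between -0.016 and 0.016 m and z of wide_reel_1_center in the frame of rod_grip between -0.016 and 0.016 m and y of wide_reel_1_center in the frame of rod_grip between 0.03 and 0.17 m and x of wide_reel_2_center in the frame of rod_grip between -0.016 and 0.016 m and z of wide_reel_2_center in the frame of rod_grip between -0.016 and 0.016 m and y of wide_reel_2_center in the frame of rod_grip between 0.03 and 0.17 m and height (world z) of each of wide_reel_1_center, wide_reel_2_center above 0.09 m and distance between rod_mid and stand_rest above 0.05 m), for 0.2 s.
At the end, for the whole second after the job is handed in: The rod lies at rest in both forks: rod_mid within 25 mm of the stand's middle from above and 6 mm of rest height, along the stand to 0.12 rad. Both wide reels hang on it at rest, centres within 16 mm of its axis in x and z and within 45 mm of the stand's middle along it (x of wide_reel_1_center in the frame of rod_grip between -0.016 and 0.016 m and z of wide_reel_1_center in the frame of rod_grip between -0.016 and 0.016 m and y of wide_reel_1_center in the frame of rod_grip between 0.03 and 0.17 m and x of wide_reel_2_center in the frame of rod_grip between -0.016 and 0.016 m and z of wide_reel_2_center in the frame of rod_grip between -0.016 and 0.016 m and y of wide_reel_2_center in the frame of rod_grip between 0.03 and 0.17 m and y of wide_reel_1_center in the frame of stand_rest between -0.045 and 0.045 m and linear speed of each of wide_reel_1, wide_reel_2 below 0.05 m/s and y of wide_reel_2_center in the frame of stand_rest between -0.045 and 0.045 m and horizontal distance between rod_mid and stand_rest below 0.025 m and angle between the y axis of rod_grip and the y axis of stand_rest, either way round below 0.12 rad and linear speed of rod below 0.03 m/s and z of rod_mid in the frame of stand_rest between -0.006 and 0.006 m); the robot touches nothing.
It also fails if it takes over 54 s, if anything falls off the work surface, if the arm or the gripper's body presses on something with over 40 N, if the wrist force passes 120 N, or if a joint passes its speed limit or range.

## Robot

A 7-joint arm with a two-finger parallel gripper is mounted at the origin on a cart in front of the work surface, level with it; the furniture and walls round the work are solid. World frame = base frame: x ahead of the robot, y to its left, z up, the work surface at z = 0. Lengths are in m, angles in rad, forces in N, time in s.
With the tool pointing down it reaches from about 0.35 to 0.9 m from the base axis. Payload 7.2 kg.
Tool frame: the origin (TCP) lies midway between the tips of the shut fingers; the grasp point (between the pads) lies env.hold_point_z behind it (env.hold_point_z is the distance from the TCP to the grasp point, in m); z points along the fingers, y is the line along which they close (so a half turn about z gives the same grasp; the last joint's range is limited). The gripper opens to 88 mm and grips with 3 to 60 N. Pads are 20 mm wide; open, the fingers measure 115 mm over their backs; the gripper's body (75 mm by 178 mm) begins 61 mm behind the grasp point.
Start: joints at [-1.335, 0.411, -0.013, 1.596, 0.006, 1.134, -0.082], TCP at [0.187, 0.596, 0.223] pointing down, gripper open.
Joint ranges: [-2.95, 2.95], [-0.29, 1.99], [-1.47, 1.44], [0.14, 2.54], [-1.03, 4.17], [0.13, 1.85], [-2.86, 2.86]. Speed limits (rad/s): [2.39, 2.39, 3.01, 3.01, 3.14, 3.14, 3.14].

## Interface

Orientations are given as [roll, pitch, yaw] about the fixed x, y, z axes, in that order (R = Rz(yaw) Ry(pitch) Rx(roll)).
In Python, from plant import env gives the robot as it stands.
- The arm moves only by the shell command python3 -m pendant 'ROWS' [OPENING] [FORCE]. ROWS is JSON, a list of rows, each an object of numbers: "tx", "ty", "tz": the shift along the tool's x, y, z in m; "yaw": the turn about the tool's z in rad. In form: [{"tx": .., "ty": .., "tz": .., "yaw": ..}, ...]. A call has exactly 5 rows; each row shifts and turns the commanded pose from where the row before left it, along the tool's axes as they then stand; what a row does not reach is not made up. A row lasts 1/12 s, in which the tool goes at most 41.7 mm and 7.16 degrees, less where a joint would pass 70% of its speed; a pose out of reach is approached as far as the arm can. A call with a gripper value outside its range is refused whole. OPENING is the gripper's target within -1 to 1 (fully open at 1, half-way at 0, shut at -1), set as the call begins (- or left out, the last holds). The fingers move at their own pace and stop on an object; FORCE is the grip in N (left out, the last holds). Time passes only in rows, so rows that do not move let the fingers close, or fill a call up. It gives the time, the measured TCP pose, the force, the opening and the grip force at its end, in the units of the state.
- env.get_state(): the state, without advancing time (a new reading comes with each control period).
- env.get_image(name): name is "side" or "top" or "wrist"; returns the picture (420x560x3 uint8, red, green, blue); there is no depth.
- env.camera_info(name): a dict with "K" (3x3 intrinsics, pixels), "R" (3x3) and "t" (3): a world point X has camera coordinates R X + t; the wrist camera has in their place "tool_from_camera" (4x4, takes a point from camera to tool coordinates, whose origin is the TCP and whose axes are the flange's). Camera axes: x right, y down, z forward; pixel columns grow to the right and rows downward; lengths in m; the calibration is good to about 2 mm. A picture is of the moment at which its call begins: read the wrist's pose just before it. camera_info takes no time and is no camera call.
- env.job_done(): hands the job in; it is judged then, once.
The state is a dict: "time_s": time; "joint_positions": joint angles; "dq": joint speeds; "tau": joint torques, N m; "tool_pos": TCP position; "tool_rot": TCP orientation; "wrist_force": force on the tool from outside, world axes, zero at the start; "wrist_torque": the same for the moment, N m; "width": opening from 0.0 (shut) to 1.0 (fully open); "gripper_force": force on a finger pad.
Only numpy, scipy, OpenCV 4.12 (cv2) and the standard library are available. Lean on these libraries where they do the work, as an engineer would, in place of code of your own. Each camera call takes 0.05 s, during which the arm holds its last target. There are 200 camera calls.

## Working session

There is one attempt and no reset: what is moved stays moved. The work goes in short steps, Python scripts to look and compute and a shell command to move; the robot and the scene stay as the last step left them, time stands still between calls to the robot, and variables do not carry over. Pictures are saved under pics/ and viewed, at most 10 in all, crops included, and the job is handed in when it is done.

```bash
ls; mkdir -p pics; cat > h.py <<'E'
import numpy as np, cv2
from plant import env
def snap(n,f):
    im=env.get_image(n); cv2.imwrite('pics/'+f,cv2.cvtColor(im,cv2.COLOR_RGB2BGR)); return im
def cam(n):
    c=env.camera_info(n); return [np.array(c[k]) for k in('K','R','t')]
def onplane(n,u,v,z):
    K,R,t=cam(n); d=R.T@np.linalg.solve(K,[u,v,1]); o=-R.T@t
    return o+d*(z-o[2])/d[2]
def proj(n,X):
    K,R,t=cam(n); p=K@(R@np.array(X)+t); return p[:2]/p[2]
E
python3 - <<'E'
from h import *
print(env.get_state(), env.hold_point_z)
a=snap('top','top.png'); b=snap('side','side.png'); 
for n in('top','side'):
    K,R,t=cam(n); print(n,K[0],(-R.T@t).round(3),R.round(2).tolist())
print(env.camera_info('wrist'))
E
```

```text
pics
{'time_s': 0.0, 'joint_positions': array([-1.33519993,  0.41185932, -0.01272188,  1.59702619,  0.00557789,
        1.13426577, -0.08218084]), 'dq': array([-0.00089547, -0.00076057, -0.00107521,  0.00023011,  0.00118555,
        0.00026327, -0.00080032]), 'tau': array([ 1.96954916e-04, -5.87955952e+01,  6.42049368e-01, -2.91087466e+01,
       -5.37145848e-02,  1.78177049e-02,  1.46974162e-04]), 'tool_pos': array([0.18684658, 0.59590752, 0.2218416 ]), 'tool_rot': array([-3.14007153e+00,  8.37374143e-05,  2.83783969e+00]), 'wrist_force': array([-0.15203891,  0.21125031,  0.59048762]), 'wrist_torque': array([-0.05102546,  0.0024544 ,  0.01602418]), 'gripper_force': 0.0, 'width': 1.002270425626068} 0.0187
top [484.96771364   0.         279.81953757] [0.46  0.135 1.085] [[-0.02, -1.0, 0.01], [-1.0, 0.02, -0.05], [0.05, -0.01, -1.0]]
side [489.90635997   0.         277.96283493] [ 0.535 -0.655  0.798] [[1.0, 0.04, 0.02], [0.04, -0.68, -0.73], [-0.01, 0.73, -0.68]]
{'K': array([[297.42972638,   0.        , 276.40136743],
       [  0.        , 297.42972638, 212.44914329],
       [  0.        ,   0.        ,   1.        ]]), 'tool_from_camera': array([[-1.24908425e-03, -9.53327530e-01, -3.01935523e-01,
         8.26704916e-02],
       [ 9.99999180e-01, -1.27586154e-03, -1.08530750e-04,
         7.48776271e-04],
       [-2.81762572e-04, -3.01935411e-01,  9.53328342e-01,
        -1.62556539e-01],
       [ 0.00000000e+00,  0.00000000e+00,  0.00000000e+00,
         1.00000000e+00]])}
```

View pics/top.png

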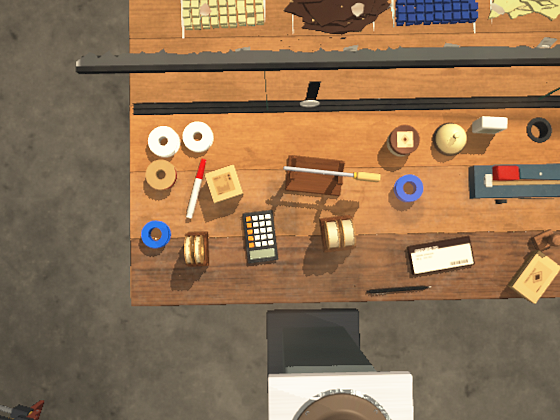

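View pics/side.png

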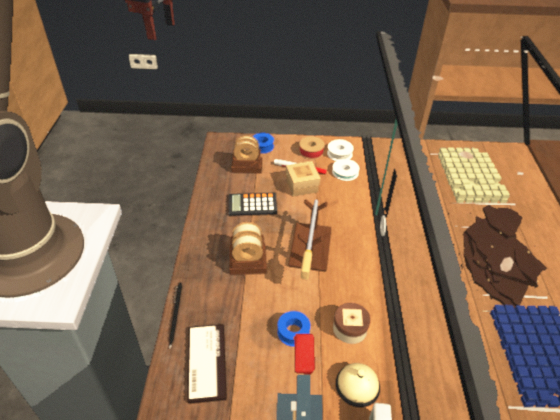

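The top view shows the candidates:
- **Rod:** one rod in the stand, tip near (287,169), handle near (368,177).
- **Racks:** a longer one with wide reels at (338,234), and a shorter one with narrow reels at (196,249).
- **Loose look-alike rolls:** blue at (156,235) and (408,188), white at (163,141) and (198,136), and tan at (160,175).

I choose the rack at (338,234), and will check it in a close crop.

```bash
python3 - <<'E'
from h import *
a=cv2.imread('pics/top.png'); b=cv2.imread('pics/side.png')
c1=cv2.resize(a[150:260,275:390],None,fx=5,fy=5,interpolation=cv2.INTER_CUBIC)[:, :]
c2=cv2.resize(b[195:285,225:335],None,fx=5,fy=5,interpolation=cv2.INTER_CUBIC)
c1=c1[:550]; h=550; 
c1=cv2.resize(c1,(460,440)); c2=cv2.resize(c2,(330,270))
o=np.zeros((440,795,3),np.uint8); o[:,:460]=c1; o[:270,462:792]=c2
cv2.imwrite('pics/crop1.png',o)
hsv=cv2.cvtColor(a,cv2.COLOR_BGR2HSV)
print('px scale top: crop 4x from (275,150); side 3x from (225,195)')
for n,u,v,z in [('top',287,169,.075),('top',368,177,.075),('top',338,234,.09),('top',196,249,.09)]: print(onplane(n,u,v,z).round(3))
E
```

```text
px scale top: crop 4x from (275,150); side 3x from (225,195)
[0.598 0.11  0.075]
[ 0.578 -0.059  0.075]
[0.46  0.009 0.09 ]
[0.436 0.3   0.09 ]
```

View pics/crop1.png

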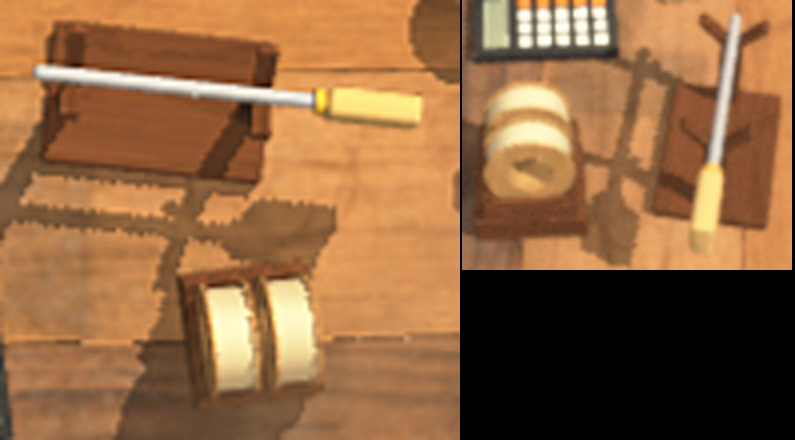

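The crop confirms the choice: two wide cream reels in the rack at about (333,234) and (348,232.5), and the rod with its wooden handle from (284.5,168) to (380,177). Their yaws differ. Next I measure with masks in both views.

```bash
cat > m.py <<'E'
from h import *
def rays(u,v,n):
    K,R,t=cam(n); d=R.T@np.linalg.solve(K,[u,v,1]); return -R.T@t, d/np.linalg.norm(d)
def tri(uv1,uv2):
    o1,d1=rays(*uv1,'top'); o2,d2=rays(*uv2,'side')
    s=np.linalg.lstsq(np.c_[d1,-d2],o2-o1,rcond=None)[0]; p,q=o1+s[0]*d1,o2+s[1]*d2
    return (p+q)/2, np.linalg.norm(p-q)
def blobs(bgr,lo,hi,roi,amin=15):
    x0,y0,x1,y1=roi; hsv=cv2.cvtColor(bgr,cv2.COLOR_BGR2HSV)[y0:y1,x0:x1]
    m=cv2.inRange(hsv,np.array(lo),np.array(hi)); n,l,s,c=cv2.connectedComponentsWithStats(m)
    out=[]
    for i in range(1,n):
        if s[i,4]>=amin:
            p=np.argwhere(l==i)[:,::-1]+[x0,y0]; r=cv2.minAreaRect(p.astype(np.float32))
            out.append((c[i]+[x0,y0],s[i,4],np.array(r[0]),r[1],r[2],p))
    return out
E
python3 - <<'E'
from m import *
a=cv2.imread('pics/top.png'); b=cv2.imread('pics/side.png')
ha=cv2.cvtColor(a,cv2.COLOR_BGR2HSV)
hb=cv2.cvtColor(b,cv2.COLOR_BGR2HSV)
print('hsv: rod',ha[173,310],ha[172,320],'handle',ha[176,365],'wood',ha[150,300],'band',ha[234,333],ha[232,348],'side handle',hb[262,306],'rod',hb[225,315])
for nm,img,lo,hi,roi in [('rodT',a,(0,0,120),(180,60,255),(278,160,360,185)),('handT',a,(18,80,150),(35,180,255),(345,165,390,190)),('bandT',a,(18,30,150),(35,130,255),(318,212,362,255)),
  ('rodS',b,(0,0,120),(180,60,255),(300,195,325,255)),('handS',b,(18,80,150),(35,180,255),(295,245,322,285)),('bandS',b,(18,30,150),(35,130,255),(228,218,268,265))]:
    for r in blobs(img,lo,hi,roi): print(nm,r[0].round(1),r[1],r[2].round(1),np.round(r[3],1),round(r[4],1),r[5].min(0),r[5].max(0))
E
```

```text
hsv: rod [ 11 173 143] [ 19  24 200] handle [ 24 122 253] wood [ 14 168 214] band [ 26  56 253] [ 25  63 253] side handle [ 24 110 253] rod [ 11 105 107]
rodT [318. 171.] 247 [318.1 171. ] [70.5  3.6] 6.1 [283 166] [353 176]
handT [368.8 175.8] 159 [368.7 176.5] [23.   8.4] 6.3 [357 172] [380 181]
bandT [348.  231.5] 231 [348.4 231.8] [25. 10.] 80.5 [342 220] [353 244]
bandT [332.8 233.8] 240 [333.  233.8] [25.2 10. ] 81.9 [327 222] [338 246]
rodS [312.1 225. ] 206 [312.3 224.1] [ 4.6 48.8] 8.9 [307 200] [317 248]
handS [306.6 262.8] 196 [306.3 263.4] [ 7.7 29. ] 8.7 [302 249] [311 278]
bandS [247.  227.8] 172 [246.5 228. ] [10. 25.] 90.0 [234 223] [259 233]
bandS [247.8 239.8] 178 [247.2 239.7] [26.1  9.7] 2.4 [234 235] [260 245]
```

```bash
python3 - <<'E'
from m import *
d=np.array([np.cos(np.radians(6.15)),np.sin(np.radians(6.15))])
c=np.array([318.1,171.0]); T=onplane('top',*(c-35.4*d),.075); C=onplane('top',*(c+35.4*d),.075)
print('tip',T,'collar',C,'len',np.linalg.norm(T-C)); u=(T-C)/np.linalg.norm(T-C)
yaw=np.arctan2(-u[0],u[1]); print('rod yaw(of y axis)',yaw)
M=(T+C)/2; print('grip from mid',M-u*(102), M-u*.102,'rodmid',M+u*.003)
h=onplane('top',368.7,176.5,.08); print('handle ctr',h, 'expect grip-3mm')
e=onplane('side',312.3,224.1,.075); print('side rod mid',e, 'side handle',onplane('side',306.3,263.4,.08), 'side tip', onplane('side',316.0,200,.075))
for z in (.08,.088):
  b2=onplane('top',333,233.8,z);b1=onplane('top',348.3,231.7,z); print(z,b1,b2,np.linalg.norm(b1-b2),'yaw',np.arctan2(-(b2-b1)[0],(b2-b1)[1]))
for p,q in [((348.3,231.7),(247.4,239.7)),((333,233.8),(246.7,228))]: print(tri(p,q))
# beams: top-bar left end (78,66)/(385,35)side ; lower rail
print('bar end',tri((80,66),(384,36)))
for z in (.0,.2,.3,.4): print(z,onplane('top',310,60,z),onplane('top',310,105,z))
E
```

```text
tip [0.60236033 0.11873056 0.075     ] collar [ 0.58355948 -0.02836221  0.075     ] len 0.1482894328174837
rod yaw(of y axis) -0.12712696356817482
grip from mid [-1.23390915e+01 -1.01131701e+02  7.50000000e-02] [ 0.58002786 -0.05599271  0.075     ] rodmid [0.59334026 0.04815997 0.075     ]
handle ctr [ 0.5787519  -0.05958762  0.08      ] expect grip-3mm
side rod mid [0.59331789 0.04314704 0.075     ] side handle [ 0.58002726 -0.06474165  0.08      ] side tip [0.60242026 0.11559661 0.075     ]
0.08 [ 0.46468965 -0.01393651  0.08      ] [0.4609806  0.01789276 0.08      ] 0.03204464912851256 yaw 0.11600644880620217
0.088 [ 0.46465042 -0.01275412  0.088     ] [0.4609709  0.01882171 0.088     ] 0.03178950281592343 yaw 0.11600644880620267
(array([ 0.46486171, -0.01349323,  0.08287404]), np.float64(0.0003741121537766143))
(array([0.46102006, 0.01817943, 0.08243229]), np.float64(8.524291397078533e-05))
bar end (array([0.75054806, 0.45510955, 0.29202545]), np.float64(0.007177524519530399))
0.0 [0.85703591 0.05090897 0.        ] [0.7534382  0.05330536 0.        ]
0.2 [0.78378865 0.0663328  0.2       ] [0.69929177 0.06828735 0.2       ]
0.3 [0.74716502 0.07404472 0.3       ] [0.67221856 0.07577835 0.3       ]
0.4 [0.71054139 0.08175663 0.4       ] [0.64514534 0.08326935 0.4       ]
```

```bash

python3 -m pendant '[{"yaw":0.116},{"yaw":0.116},{"yaw":0.116},{"yaw":0.116},{"yaw":0.116}]' 1 >/dev/null
python3 -m pendant '[{"yaw":0.116},{"yaw":0.116},{"yaw":0.116},{"yaw":0.116},{"yaw":0.116}]' >/dev/null
python3 -m pendant '[{"yaw":0.116},{"yaw":0.116},{"tx":-0.03,"ty":0.023},{"tx":-0.03,"ty":0.023},{"tx":-0.03,"ty":0.023}]'
```

```text
invalid input
invalid input
invalid input
```

```bash

python3 -m pendant '[{"tx":0,"ty":0,"tz":0,"yaw":0.116},{"tx":0,"ty":0,"tz":0,"yaw":0.116},{"tx":0,"ty":0,"tz":0,"yaw":0.116},{"tx":0,"ty":0,"tz":0,"yaw":0.116},{"tx":0,"ty":0,"tz":0,"yaw":0.116}]' 1 
```

```text
time_s: 0.52
tool_pos: [0.1869, 0.5961, 0.2222]
tool_rot: [-3.141, 0.001, 2.252]
wrist_force: [0.3, 0.3, -0.2]
width: 0.998
gripper_force: 0.0
```

```bash

python3 -m pendant '[{"tx":0,"ty":0,"tz":0,"yaw":0.116},{"tx":0,"ty":0,"tz":0,"yaw":0.116},{"tx":0,"ty":0,"tz":0,"yaw":0.116},{"tx":0,"ty":0,"tz":0,"yaw":0.116},{"tx":0,"ty":0,"tz":0,"yaw":0.116}]' >/dev/null
python3 -m pendant '[{"tx":0,"ty":0,"tz":0,"yaw":0.116},{"tx":0,"ty":0,"tz":0,"yaw":0.116},{"tx":-0.03,"ty":0.023,"tz":0,"yaw":0},{"tx":-0.03,"ty":0.023,"tz":0,"yaw":0},{"tx":-0.03,"ty":0.023,"tz":0,"yaw":0}]'
python3 -m pendant '[{"tx":-0.03,"ty":0.023,"tz":0,"yaw":0},{"tx":-0.03,"ty":0.023,"tz":0,"yaw":0},{"tx":-0.03,"ty":0.023,"tz":0,"yaw":0},{"tx":-0.03,"ty":0.023,"tz":0,"yaw":0},{"tx":-0.03,"ty":0.023,"tz":0,"yaw":0}]'
python3 -m pendant '[{"tx":-0.03,"ty":0.023,"tz":0,"yaw":0},{"tx":-0.03,"ty":0.023,"tz":0,"yaw":0},{"tx":-0.03,"ty":0.023,"tz":0,"yaw":0},{"tx":-0.03,"ty":0.023,"tz":0,"yaw":0},{"tx":-0.03,"ty":0.023,"tz":0,"yaw":0}]'
```

```text
time_s: 1.35
tool_pos: [0.2443, 0.4972, 0.2219]
tool_rot: [3.141, 0.001, 1.447]
wrist_force: [0.3, -0.7, 0.8]
width: 1.0
gripper_force: 0.0
time_s: 1.77
tool_pos: [0.34, 0.3335, 0.2225]
tool_rot: [-3.141, 0.0, 1.446]
wrist_force: [0.8, -0.6, -0.4]
width: 1.001
gripper_force: 0.0
time_s: 2.18
tool_pos: [0.4354, 0.1704, 0.2227]
tool_rot: [-3.141, -0.0, 1.446]
wrist_force: [0.1, -0.0, -0.1]
width: 1.001
gripper_force: 0.0
```

```bash

python3 -m pendant '[{"tx":-0.025,"ty":0.021,"tz":0.005,"yaw":0},{"tx":-0.025,"ty":0.021,"tz":0.005,"yaw":0},{"tx":-0.025,"ty":0.021,"tz":0.005,"yaw":0},{"tx":-0.025,"ty":0.021,"tz":0.005,"yaw":0},{"tx":-0.025,"ty":0.021,"tz":0.005,"yaw":0}]' >/dev/null
python3 -m pendant '[{"tx":-0.025,"ty":0.021,"tz":0.008,"yaw":0},{"tx":-0.025,"ty":0.021,"tz":0.008,"yaw":0},{"tx":-0.025,"ty":0.021,"tz":0.008,"yaw":0},{"tx":-0.007,"ty":0.004,"tz":0.008,"yaw":0},{"tx":0,"ty":0,"tz":0.008,"yaw":0}]'
cat > w.py <<'E'
from m import *
from scipy.spatial.transform import Rotation as Ro
def wsetup():
    s=env.get_state(); Tw=np.eye(4); Tw[:3,:3]=Ro.from_euler('xyz',s['tool_rot']).as_matrix(); Tw[:3,3]=s['tool_pos']
    c=env.camera_info('wrist'); return np.array(c['K']), Tw@np.array(c['tool_from_camera']), s
def wplane(K,T,u,v,z):
    d=T[:3,:3]@np.linalg.solve(K,[u,v,1]); o=T[:3,3]; return o+d*(z-o[2])/d[2]
E
python3 - <<'E'
from w import *
K,T,s=wsetup(); im=snap('wrist','w1.png'); print(s['tool_pos'],s['tool_rot']); np.savez('w1.npz',K=K,T=T)
E
```

```text
time_s: 3.02
tool_pos: [0.5801, -0.0578, 0.1568]
tool_rot: [-3.141, 0.002, 1.441]
wrist_force: [-0.4, 0.9, -0.8]
width: 1.003
gripper_force: 0.0
[ 0.58009601 -0.05780621  0.15676075] [-3.14144943e+00  1.73579698e-03  1.44144355e+00]
```

View pics/w1.png

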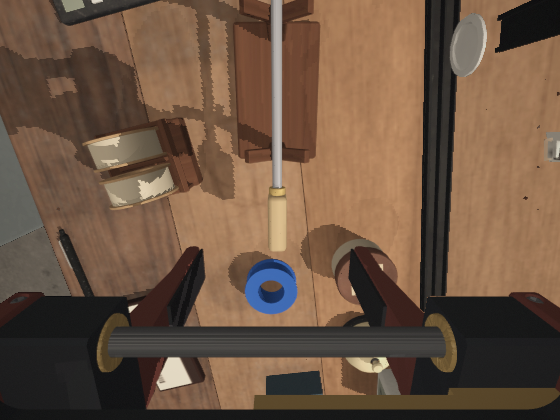

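The wrist view shows the rod upright at column 277, the collar at about row 190, the handle end at about row 251, the stand base at (277,90), and the wide reels at the left, (125,145) and (138,186).

```bash
python3 - <<'E'
from w import *
f=np.load('w1.npz'); K,T=f['K'],f['T']; a=cv2.imread('pics/w1.png')
r=blobs(a,(0,0,110),(180,60,255),(265,0,292,186))
for q in r: print('rod',q[0],q[1],q[2],q[3],q[4],q[5].min(0),q[5].max(0))
for q in blobs(a,(15,60,120),(35,190,255),(262,180,295,258)): print('handle',q[0],q[1],q[2],q[3],q[4],q[5].min(0),q[5].max(0))
p=max(r,key=lambda q:q[1])[5]; 
lo=p[p[:,1]>150].mean(0); hi=p[p[:,1]<40].mean(0); A=wplane(K,T,*lo,.075); B=wplane(K,T,*hi,.075)
u=(B-A)/np.linalg.norm(B-A); print('yaw',np.arctan2(-u[0],u[1]),A,B)
C=wplane(K,T,277.5,187,.075); print('collar/handle edge',C,'grip',C-u*.028, C-u*.022); print('handle end',wplane(K,T,277.5,251,.08),wplane(K,T,277.5,251,.085))
E
```

```text
rod [276.43313799  89.58550879] 1877 [276.   92.5] (185.0, 10.0) 90.0 [271   0] [281 185]
handle [276.98986486 219.58023649] 1184 [276.5 218.5] (65.0, 19.0) 90.0 [267 186] [286 251]
yaw -0.1250171806465164 [ 0.58714075 -0.01328365  0.075     ] [0.60039925 0.0922167  0.075     ]
collar/handle edge [ 0.58557574 -0.02927647  0.075     ] grip [ 0.58208437 -0.05705794  0.075     ] [ 0.58283252 -0.05110477  0.075     ]
handle end [ 0.57827548 -0.08524957  0.08      ] [ 0.57856587 -0.08292632  0.085     ]
```

```bash

python3 -m pendant '[{"tx":0.001,"ty":0.001,"tz":0.02,"yaw":0},{"tx":0,"ty":0,"tz":0.025,"yaw":0},{"tx":0,"ty":0,"tz":0.025,"yaw":0},{"tx":0,"ty":0,"tz":0.02,"yaw":0},{"tx":0,"ty":0,"tz":0.01,"yaw":0}]'
python3 -m pendant '[{"tx":0,"ty":0,"tz":0,"yaw":0},{"tx":0,"ty":0,"tz":0,"yaw":0},{"tx":0,"ty":0,"tz":0,"yaw":0},{"tx":0,"ty":0,"tz":0,"yaw":0},{"tx":0,"ty":0,"tz":0,"yaw":0}]' -1 45
python3 -m pendant '[{"tx":0,"ty":0,"tz":0,"yaw":0},{"tx":0,"ty":0,"tz":0,"yaw":0},{"tx":0,"ty":0,"tz":0,"yaw":0},{"tx":0,"ty":0,"tz":0,"yaw":0},{"tx":0,"ty":0,"tz":0,"yaw":0}]'
```

```text
time_s: 3.48
tool_pos: [0.5789, -0.051, 0.0553]
tool_rot: [-3.138, -0.001, 1.448]
wrist_force: [0.0, -0.2, 0.5]
width: 0.998
gripper_force: 0.0
time_s: 3.9
tool_pos: [0.5817, -0.0537, 0.0588]
tool_rot: [3.14, -0.001, 1.446]
wrist_force: [0.1, 0.3, -0.2]
width: 0.659
gripper_force: 0.0
time_s: 4.32
tool_pos: [0.581, -0.0539, 0.0576]
tool_rot: [-3.142, -0.0, 1.446]
wrist_force: [-0.5, -0.6, 0.0]
width: 0.282
gripper_force: 0.0
```

```bash

python3 -m pendant '[{"tx":0,"ty":0,"tz":0,"yaw":0},{"tx":0,"ty":0,"tz":0,"yaw":0},{"tx":0,"ty":0,"tz":0,"yaw":0},{"tx":0,"ty":0,"tz":0,"yaw":0},{"tx":0,"ty":0,"tz":0,"yaw":0}]'
python3 -m pendant '[{"tx":0,"ty":0,"tz":0,"yaw":0},{"tx":0,"ty":0,"tz":-0.005,"yaw":0},{"tx":0,"ty":0,"tz":-0.01,"yaw":0},{"tx":0,"ty":0,"tz":-0.015,"yaw":0},{"tx":0,"ty":0,"tz":-0.015,"yaw":0}]'
python3 -m pendant '[{"tx":0,"ty":0,"tz":-0.015,"yaw":0},{"tx":0,"ty":0,"tz":-0.015,"yaw":0},{"tx":0,"ty":0,"tz":-0.01,"yaw":0},{"tx":0,"ty":0,"tz":0,"yaw":0},{"tx":0,"ty":0,"tz":0,"yaw":0}]'
```

```text
time_s: 4.73
tool_pos: [0.5811, -0.0539, 0.0576]
tool_rot: [3.141, 0.0, 1.446]
wrist_force: [0.8, -0.8, -0.1]
width: 0.182
gripper_force: 45.0
time_s: 5.15
tool_pos: [0.5806, -0.054, 0.1036]
tool_rot: [-3.141, 0.0, 1.446]
wrist_force: [0.1, 0.5, -1.0]
width: 0.178
gripper_force: 45.0
time_s: 5.57
tool_pos: [0.5812, -0.0537, 0.1432]
tool_rot: [3.141, -0.001, 1.446]
wrist_force: [-0.6, -0.3, -1.0]
width: 0.183
gripper_force: 45.0
```

```bash

python3 -m pendant '[{"tx":0,"ty":0,"tz":0,"yaw":-0.06},{"tx":0,"ty":0,"tz":0,"yaw":-0.06},{"tx":0,"ty":0,"tz":0,"yaw":-0.06},{"tx":0,"ty":0,"tz":0,"yaw":-0.061},{"tx":-0.01,"ty":-0.007,"tz":0,"yaw":0}]'
python3 -m pendant '[{"tx":-0.02,"ty":-0.014,"tz":0,"yaw":0},{"tx":-0.02,"ty":-0.014,"tz":0,"yaw":0},{"tx":-0.02,"ty":-0.014,"tz":0,"yaw":0},{"tx":-0.02,"ty":-0.014,"tz":0,"yaw":0},{"tx":-0.02,"ty":-0.014,"tz":0,"yaw":0}]'
python3 -m pendant '[{"tx":-0.02,"ty":-0.015,"tz":0,"yaw":0},{"tx":-0.02,"ty":-0.015,"tz":0,"yaw":0},{"tx":-0.007,"ty":-0.004,"tz":0,"yaw":0},{"tx":0,"ty":0,"tz":0,"yaw":0},{"tx":0,"ty":0,"tz":0,"yaw":0}]'
python3 - <<'E'
from w import *
K,T,s=wsetup(); im=snap('wrist','w2.png'); print(s['tool_pos'],s['tool_rot']); np.savez('w2.npz',K=K,T=T); snap('side','s2.png')
E
```

```text
time_s: 5.98
tool_pos: [0.5753, -0.0623, 0.1414]
tool_rot: [-3.14, -0.001, 1.693]
wrist_force: [0.6, 0.9, 0.3]
width: 0.176
gripper_force: 45.0
time_s: 6.4
tool_pos: [0.5154, -0.1736, 0.142]
tool_rot: [-3.14, -0.0, 1.684]
wrist_force: [-0.3, -0.7, -0.3]
width: 0.183
gripper_force: 45.0
time_s: 6.82
tool_pos: [0.4888, -0.2224, 0.1423]
tool_rot: [-3.141, -0.001, 1.685]
wrist_force: [-0.1, 1.1, -1.5]
width: 0.179
gripper_force: 45.0
[ 0.48880271 -0.22239875  0.14229211] [-3.14137466e+00 -6.35689848e-04  1.68484056e+00]
```

View pics/w2.png

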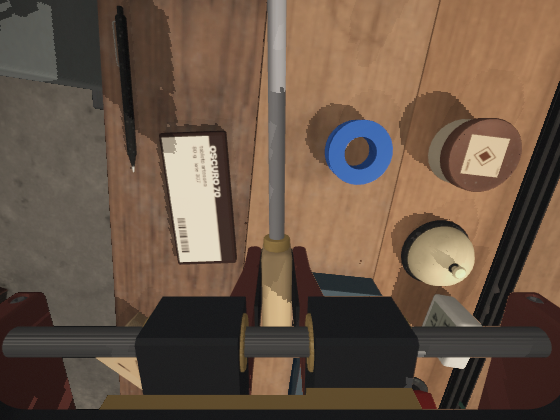

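The wrist view shows the rod held straight along column 277 with the collar at row 243. A flat box lies at (200,197), the blue roll at (358,152) and a teal corner at (315,272). Before descending I check the teal and box clearances, the rod tip in the side view, and the hole's position.

```bash
python3 - <<'E'
from w import *
f=np.load('w2.npz'); K,T=f['K'],f['T']
for n,u,v in [('teal',315,272),('teal',378,280),('box',235,262),('box',222,132),('blue',326,152)]: print(n,[wplane(K,T,u,v,z)[:2].round(3) for z in (.0,.03)])
s=cv2.imread('pics/s2.png'); 
c=np.array([.4888,-.2224,.142+.0174]); v=np.array([-.1157,.9933,0])
for d in (.026,.1,.1735): print(d,proj('side',c+v*d).round(1))
E
python3 - <<'E'
import cv2
s=cv2.imread('pics/s2.png'); c=s[180:380,150:350]; cv2.imwrite('pics/c2.png',cv2.resize(c,(600,600),interpolation=cv2.INTER_CUBIC))
E
```

```text
teal [array([ 0.543, -0.301]), array([ 0.537, -0.285])]
teal [array([ 0.617, -0.303]), array([ 0.604, -0.287])]
box [array([ 0.451, -0.299]), array([ 0.454, -0.283])]
box [array([ 0.428, -0.158]), array([ 0.433, -0.156])]
blue [array([ 0.534, -0.166]), array([ 0.528, -0.163])]
0.026 [249.9 294.2]
0.1 [248.2 257.9]
0.1735 [246.7 226.3]
```

View pics/c2.png

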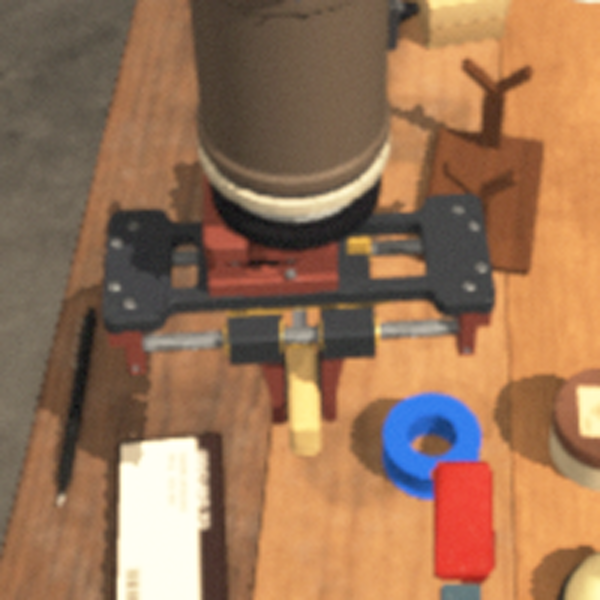

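The teal part (y below -0.285), the box (x below 0.455) and the blue roll (x above 0.528) are all clear of the fingers. The side crop shows the arm hiding the reels. I'll descend to hole height and look again.

```bash

python3 -m pendant '[{"tx":0,"ty":0,"tz":0.015,"yaw":0},{"tx":0,"ty":0,"tz":0.025,"yaw":0},{"tx":0,"ty":0,"tz":0.025,"yaw":0},{"tx":0,"ty":0,"tz":0.025,"yaw":0},{"tx":0,"ty":0,"tz":0.01,"yaw":0}]'
python3 -m pendant '[{"tx":0,"ty":0,"tz":0,"yaw":0},{"tx":0,"ty":0,"tz":0,"yaw":0},{"tx":0,"ty":0,"tz":0,"yaw":0},{"tx":0,"ty":0,"tz":0,"yaw":0},{"tx":0,"ty":0,"tz":0,"yaw":0}]'
python3 - <<'E'
from w import *
a=snap('top','t3.png'); b=snap('side','s3.png')
a=cv2.cvtColor(a,cv2.COLOR_RGB2BGR);b=cv2.cvtColor(b,cv2.COLOR_RGB2BGR)
o=np.hstack([cv2.resize(a[195:275,315:415],(400,320),interpolation=cv2.INTER_CUBIC),cv2.resize(b[195:335,195:295],(400,560),interpolation=cv2.INTER_CUBIC)[:320]]); cv2.imwrite('pics/c3.png',np.vstack([o,np.hstack([np.zeros((240,400,3),np.uint8),cv2.resize(b[195:335,195:295],(400,560),interpolation=cv2.INTER_CUBIC)[320:]])]))
E
```

```text
time_s: 7.33
tool_pos: [0.4882, -0.2202, 0.0397]
tool_rot: [-3.138, -0.002, 1.689]
wrist_force: [0.2, -0.1, -0.3]
width: 0.182
gripper_force: 45.0
time_s: 7.75
tool_pos: [0.4898, -0.2227, 0.0438]
tool_rot: [3.14, 0.001, 1.687]
wrist_force: [-0.3, 0.4, -1.7]
width: 0.18
gripper_force: 45.0
```

View pics/c3.png

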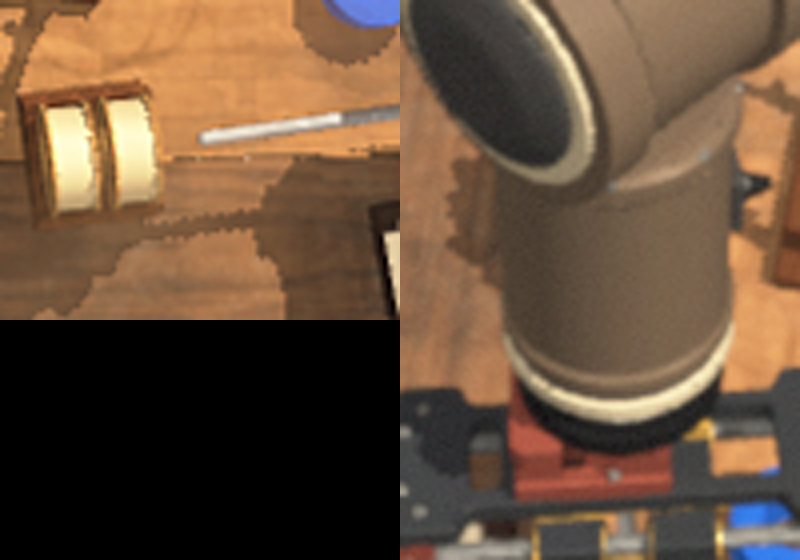

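The top crop shows the rod tip at about (365,229.8). Its line extended passes through both reel centres, within about 1 px, so I push in.

```bash

python3 -m pendant '[{"tx":0.006,"ty":-0.0005,"tz":0,"yaw":0},{"tx":0.01,"ty":0,"tz":0,"yaw":0},{"tx":0.01,"ty":0,"tz":0,"yaw":0},{"tx":0.01,"ty":0,"tz":0,"yaw":0},{"tx":0.006,"ty":0,"tz":0,"yaw":0}]'
python3 -m pendant '[{"tx":0.006,"ty":0,"tz":0,"yaw":0},{"tx":0.008,"ty":0,"tz":0,"yaw":0},{"tx":0.008,"ty":0,"tz":0,"yaw":0},{"tx":0.008,"ty":0,"tz":0,"yaw":0},{"tx":0.006,"ty":0,"tz":0,"yaw":0}]'
python3 - <<'E'
from w import *
a=snap('top','t4.png'); a=cv2.cvtColor(a,cv2.COLOR_RGB2BGR)
for im in (cv2.imread('pics/t3.png'),a):
  for r in blobs(im,(18,30,150),(35,130,255),(314,212,362,255)): print(r[0].round(1),r[1],r[2].round(1))
  for r in blobs(im,(0,0,110),(180,60,255),(345,215,400,245)): print('rod',r[5].min(0),r[5].max(0))
E
```

```text
time_s: 8.27
tool_pos: [0.4833, -0.1786, 0.0425]
tool_rot: [-3.141, -0.001, 1.688]
wrist_force: [-0.4, -0.6, -1.3]
width: 0.181
gripper_force: 45.0
time_s: 8.68
tool_pos: [0.4793, -0.1441, 0.0426]
tool_rot: [-3.141, -0.0, 1.687]
wrist_force: [0.9, 0.1, -1.0]
width: 0.18
gripper_force: 45.0
[348.  231.6] 234 [348.5 231.8]
[332.8 233.9] 241 [333.  233.8]
rod [365 223] [399 230]
rod [345 226] [352 233]
[348.1 231.5] 235 [348.5 231.8]
[332.8 233.9] 240 [333.1 233.9]
rod [345 226] [352 234]
rod [355 225] [396 232]
```

The reels have not moved and there is no contact force, with the tip already inside reel 2. I push the last 45 mm.

```bash

python3 -m pendant '[{"tx":0.006,"ty":0,"tz":0,"yaw":0},{"tx":0.011,"ty":0,"tz":0,"yaw":0},{"tx":0.011,"ty":0,"tz":0,"yaw":0},{"tx":0.011,"ty":0,"tz":0,"yaw":0},{"tx":0.006,"ty":0,"tz":0,"yaw":0}]'
python3 -m pendant '[{"tx":0,"ty":0,"tz":0,"yaw":0},{"tx":0,"ty":0,"tz":0,"yaw":0},{"tx":0,"ty":0,"tz":0,"yaw":0},{"tx":0,"ty":0,"tz":-0.003,"yaw":0},{"tx":0,"ty":0,"tz":-0.004,"yaw":0}]'
python3 - <<'E'
from w import *
a=snap('top','t5.png'); w=snap('wrist','w5.png')
a=cv2.cvtColor(a,cv2.COLOR_RGB2BGR)
o=np.hstack([cv2.resize(a[200:270,300:370],(420,420),interpolation=cv2.INTER_CUBIC),cv2.cvtColor(w,cv2.COLOR_RGB2BGR)[:,100:480]]); cv2.imwrite('pics/c5.png',o)
E
```

```text
time_s: 9.15
tool_pos: [0.4738, -0.0984, 0.0425]
tool_rot: [-3.141, -0.001, 1.688]
wrist_force: [-1.0, 1.1, -1.3]
width: 0.182
gripper_force: 45.0
time_s: 9.57
tool_pos: [0.474, -0.1011, 0.0497]
tool_rot: [-3.141, 0.0, 1.686]
wrist_force: [-0.4, -0.3, -0.9]
width: 0.179
gripper_force: 45.0
```

View pics/c5.png

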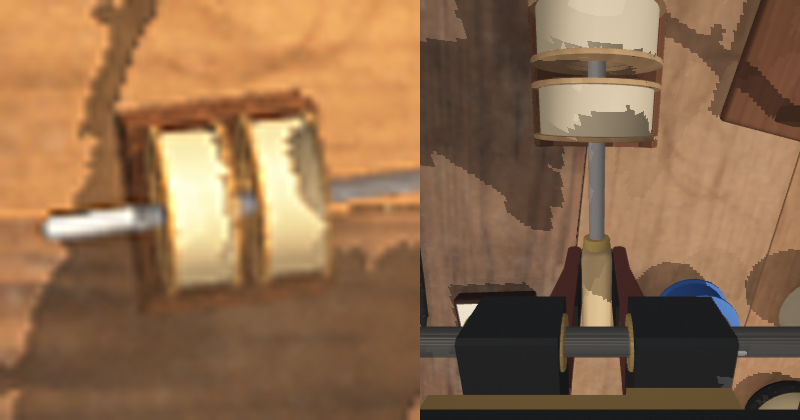

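The top view shows the rod through both reels with its tip out at the far side, and the wrist view shows it centred in the holes. Now I lift gently.

```bash

python3 -m pendant '[{"tx":0,"ty":0,"tz":-0.003,"yaw":0},{"tx":0,"ty":0,"tz":-0.004,"yaw":0},{"tx":0,"ty":0,"tz":-0.005,"yaw":0},{"tx":0,"ty":0,"tz":-0.006,"yaw":0},{"tx":0,"ty":0,"tz":-0.007,"yaw":0}]'
python3 -m pendant '[{"tx":0,"ty":0,"tz":-0.009,"yaw":0},{"tx":0,"ty":0,"tz":-0.01,"yaw":0},{"tx":0,"ty":0,"tz":-0.01,"yaw":0},{"tx":0,"ty":0,"tz":-0.01,"yaw":0},{"tx":0,"ty":0,"tz":-0.01,"yaw":0}]'
python3 -m pendant '[{"tx":0,"ty":0,"tz":-0.009,"yaw":0},{"tx":0,"ty":0,"tz":-0.007,"yaw":0},{"tx":0,"ty":0,"tz":-0.005,"yaw":0},{"tx":0,"ty":0,"tz":-0.003,"yaw":0},{"tx":0,"ty":0,"tz":0,"yaw":0}]'
python3 -m pendant '[{"tx":0,"ty":0,"tz":0,"yaw":0},{"tx":0,"ty":0,"tz":0,"yaw":0},{"tx":0,"ty":0,"tz":0,"yaw":0},{"tx":0,"ty":0,"tz":0,"yaw":0},{"tx":0,"ty":0,"tz":0,"yaw":0}]'
python3 - <<'E'
from w import *
a=snap('top','t6.png'); w=snap('wrist','w6.png')
a=cv2.cvtColor(a,cv2.COLOR_RGB2BGR)
o=np.hstack([cv2.resize(a[200:270,300:370],(420,420),interpolation=cv2.INTER_CUBIC),cv2.cvtColor(w,cv2.COLOR_RGB2BGR)[:,100:480]]); cv2.imwrite('pics/c6.png',o)
E
```

```text
time_s: 10.08
tool_pos: [0.4741, -0.1005, 0.0752]
tool_rot: [-3.141, -0.0, 1.687]
wrist_force: [-0.1, 0.5, -1.4]
width: 0.18
gripper_force: 45.0
time_s: 10.5
tool_pos: [0.4743, -0.1005, 0.1249]
tool_rot: [3.141, -0.0, 1.687]
wrist_force: [0.6, 0.2, -1.0]
width: 0.18
gripper_force: 45.0
time_s: 10.92
tool_pos: [0.4744, -0.1005, 0.1482]
tool_rot: [3.141, -0.0, 1.687]
wrist_force: [1.2, -0.2, -1.6]
width: 0.178
gripper_force: 45.0
time_s: 11.33
tool_pos: [0.474, -0.1005, 0.1474]
tool_rot: [-3.141, 0.0, 1.687]
wrist_force: [0.0, 0.6, -1.9]
width: 0.178
gripper_force: 45.0
```

View pics/c6.png

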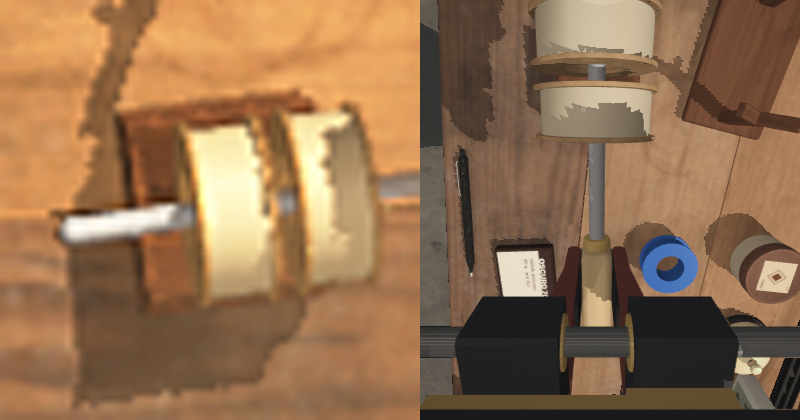

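Both reels are lifted clear on the rod. The top view shows both bands with the tip out at the left. Next I carry them over the stand.

```bash

python3 -m pendant '[{"tx":0.001,"ty":0.003,"tz":0,"yaw":0},{"tx":0.002,"ty":0.006,"tz":0,"yaw":0},{"tx":0.003,"ty":0.01,"tz":0,"yaw":0},{"tx":0.003,"ty":0.011,"tz":0,"yaw":0},{"tx":0.004,"ty":0.012,"tz":0,"yaw":0}]'
python3 -m pendant '[{"tx":0.004,"ty":0.012,"tz":0,"yaw":0},{"tx":0.004,"ty":0.012,"tz":0,"yaw":0},{"tx":0.004,"ty":0.012,"tz":0,"yaw":0},{"tx":0.004,"ty":0.012,"tz":0,"yaw":0},{"tx":0.003,"ty":0.01,"tz":0,"yaw":0}]'
python3 -m pendant '[{"tx":0.002,"ty":0.007,"tz":0,"yaw":0.02},{"tx":0,"ty":0.004,"tz":0,"yaw":0.03},{"tx":0,"ty":0.001,"tz":0,"yaw":0.03},{"tx":0,"ty":0,"tz":0,"yaw":0.03},{"tx":0,"ty":0,"tz":0,"yaw":0.03}]'
python3 -m pendant '[{"tx":0,"ty":0,"tz":0,"yaw":0.03},{"tx":0,"ty":0,"tz":0,"yaw":0.03},{"tx":0,"ty":0,"tz":0,"yaw":0.025},{"tx":0,"ty":0,"tz":0,"yaw":0.016},{"tx":0,"ty":0,"tz":0,"yaw":0}]'
python3 - <<'E'
from w import *
K,T,s=wsetup(); p=s['tool_pos']; y=s['tool_rot'][2]; d=np.array([.581,-.0539])-p[:2]
print('need tx,ty',d@[np.cos(y),np.sin(y)],d@[np.sin(y),-np.cos(y)],'yaw(tool)',y-1.446, 'z',p[2])
E
```

```text
time_s: 11.85
tool_pos: [0.5158, -0.082, 0.1477]
tool_rot: [3.141, -0.0, 1.687]
wrist_force: [-0.0, -0.4, -2.4]
width: 0.182
gripper_force: 45.0
time_s: 12.27
tool_pos: [0.5715, -0.0558, 0.1473]
tool_rot: [3.142, 0.0, 1.688]
wrist_force: [-0.6, -0.1, -1.2]
width: 0.178
gripper_force: 45.0
time_s: 12.68
tool_pos: [0.5818, -0.0538, 0.1474]
tool_rot: [-3.141, 0.0, 1.544]
wrist_force: [0.5, -0.3, -1.8]
width: 0.18
gripper_force: 45.0
time_s: 13.1
tool_pos: [0.5816, -0.0538, 0.1476]
tool_rot: [-3.141, 0.0, 1.445]
wrist_force: [-0.5, 1.3, -2.0]
width: 0.184
gripper_force: 45.0
need tx,ty -0.00016731220221975253 -0.0005932925400218054 yaw(tool) -0.0012984032522058708 z 0.14755266696986374
```

I check numerically where the reels sit along the rod against the stand, before lowering.

```bash
python3 - <<'E'
from w import *
K,T,s=wsetup(); w=cv2.cvtColor(snap('wrist','w7.png'),cv2.COLOR_RGB2BGR); a=cv2.cvtColor(snap('top','t7.png'),cv2.COLOR_RGB2BGR)
u=np.array([.1252,.9921]); S=np.array([.5933,.048])
for r in blobs(a,(18,30,150),(35,130,255),(270,130,372,215),40):
    P=onplane('top',*r[2],.177); print('top',r[2].round(1),r[1],np.round(r[3],1),'along',((P[:2]-S)@u).round(4),'lat',np.cross(u,P[:2]-S).round(4))
for r in blobs(w,(15,20,90),(40,130,255),(180,0,400,180),300):
    mn,mx=r[5].min(0),r[5].max(0); q=[(wplane(K,T,277,v,.177)[:2]-S)@u for v in (mn[1],mx[1])]; print('wrist',mn,mx,r[1],np.round(q,4))
E
```

```text
top [312.6 164.6] 286 [12.5 27.6] along 0.0159 lat 0.0036
top [329.2 166.4] 275 [11.5 27.8] along -0.0154 lat 0.0035
wrist [209   0] [342  76] 8272 [ 0.0249 -0.0018]
wrist [213  79] [338 143] 6838 [-0.0029 -0.0286]<stdin>:5: DeprecationWarning: Arrays of 2-dimensional vectors are deprecated. Use arrays of 3-dimensional vectors instead. (deprecated in NumPy 2.0)
```

The reels are centred at +16 and -15 mm along the stand, well between the forks. Lowering now.

```bash

python3 -m pendant '[{"tx":0,"ty":-0.0005,"tz":0.004,"yaw":0},{"tx":0,"ty":0,"tz":0.008,"yaw":0},{"tx":0,"ty":0,"tz":0.01,"yaw":0},{"tx":0,"ty":0,"tz":0.01,"yaw":0},{"tx":0,"ty":0,"tz":0.01,"yaw":0}]'
python3 -m pendant '[{"tx":0,"ty":0,"tz":0.009,"yaw":0},{"tx":0,"ty":0,"tz":0.008,"yaw":0},{"tx":0,"ty":0,"tz":0.007,"yaw":0},{"tx":0,"ty":0,"tz":0.006,"yaw":0},{"tx":0,"ty":0,"tz":0.005,"yaw":0}]'
python3 -m pendant '[{"tx":0,"ty":0,"tz":0.004,"yaw":0},{"tx":0,"ty":0,"tz":0.003,"yaw":0},{"tx":0,"ty":0,"tz":0.003,"yaw":0},{"tx":0,"ty":0,"tz":0.002,"yaw":0},{"tx":0,"ty":0,"tz":0.001,"yaw":0}]'
python3 -m pendant '[{"tx":0,"ty":0,"tz":0,"yaw":0},{"tx":0,"ty":0,"tz":0,"yaw":0},{"tx":0,"ty":0,"tz":0,"yaw":0},{"tx":0,"ty":0,"tz":0,"yaw":0},{"tx":0,"ty":0,"tz":0,"yaw":0}]'
python3 - <<'E'
from w import *
a=snap('top','t8.png'); w=snap('wrist','w8.png')
a=cv2.cvtColor(a,cv2.COLOR_RGB2BGR)
o=np.hstack([cv2.resize(a[135:205,275:345],(420,420),interpolation=cv2.INTER_CUBIC),cv2.cvtColor(w,cv2.COLOR_RGB2BGR)[:,100:480]]); cv2.imwrite('pics/c8.png',o)
E
```

```text
time_s: 13.62
tool_pos: [0.5806, -0.0537, 0.1042]
tool_rot: [-3.141, 0.0, 1.446]
wrist_force: [0.3, 0.2, -1.2]
width: 0.181
gripper_force: 45.0
time_s: 14.03
tool_pos: [0.5809, -0.0539, 0.0699]
tool_rot: [-3.141, 0.0, 1.446]
wrist_force: [-0.8, -0.6, -0.5]
width: 0.179
gripper_force: 45.0
time_s: 14.45
tool_pos: [0.5811, -0.0538, 0.0575]
tool_rot: [3.141, -0.0, 1.446]
wrist_force: [-0.8, 0.5, 0.2]
width: 0.183
gripper_force: 45.0
time_s: 14.87
tool_pos: [0.5811, -0.0538, 0.0578]
tool_rot: [3.141, -0.0, 1.446]
wrist_force: [0.5, 0.4, -0.9]
width: 0.179
gripper_force: 45.0
```

View pics/c8.png

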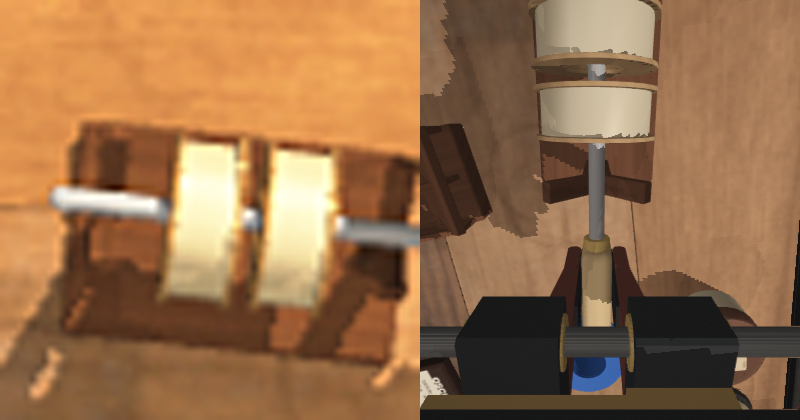

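The rod lies in the V of the near fork, and both reels hang between the forks with the tip past the far one. I release and rise.

```bash

python3 -m pendant '[{"tx":0,"ty":0,"tz":0,"yaw":0},{"tx":0,"ty":0,"tz":0,"yaw":0},{"tx":0,"ty":0,"tz":0,"yaw":0},{"tx":0,"ty":0,"tz":0,"yaw":0},{"tx":0,"ty":0,"tz":0,"yaw":0}]' 0.2
python3 -m pendant '[{"tx":0,"ty":0,"tz":0,"yaw":0},{"tx":0,"ty":0,"tz":0,"yaw":0},{"tx":0,"ty":0,"tz":0,"yaw":0},{"tx":0,"ty":0,"tz":0,"yaw":0},{"tx":0,"ty":0,"tz":0,"yaw":0}]'
python3 -m pendant '[{"tx":0,"ty":0,"tz":-0.01,"yaw":0},{"tx":0,"ty":0,"tz":-0.015,"yaw":0},{"tx":0,"ty":0,"tz":-0.02,"yaw":0},{"tx":0,"ty":0,"tz":-0.02,"yaw":0},{"tx":0,"ty":0,"tz":-0.02,"yaw":0}]'
python3 -m pendant '[{"tx":-0.015,"ty":0,"tz":-0.02,"yaw":0},{"tx":-0.015,"ty":0,"tz":-0.02,"yaw":0},{"tx":-0.015,"ty":0,"tz":-0.01,"yaw":0},{"tx":-0.01,"ty":0,"tz":0,"yaw":0},{"tx":0,"ty":0,"tz":0,"yaw":0}]'
python3 -m pendant '[{"tx":0,"ty":0,"tz":0,"yaw":0},{"tx":0,"ty":0,"tz":0,"yaw":0},{"tx":0,"ty":0,"tz":0,"yaw":0},{"tx":0,"ty":0,"tz":0,"yaw":0},{"tx":0,"ty":0,"tz":0,"yaw":0}]'
python3 - <<'E'
from w import *
u=np.array([.1252,.9921]); S=np.array([.5933,.048])
for k in range(2):
  a=cv2.cvtColor(snap('top',f't9{k}.png'),cv2.COLOR_RGB2BGR)
  for r in blobs(a,(18,30,150),(35,130,255),(270,130,345,215),40):
    P=onplane('top',*r[2],.087); print('reel',r[2].round(1),r[1],'along',((P[:2]-S)@u).round(4))
  for r in blobs(a,(0,0,120),(180,60,255),(278,160,355,185)): print('rod',r[0].round(1),r[1],r[2].round(1),round(r[4],1),r[5].min(0),r[5].max(0))
w=cv2.cvtColor(snap('wrist','w9.png'),cv2.COLOR_RGB2BGR)
for r in blobs(w,(15,60,120),(35,190,255),(250,150,310,320),200): print('handle in wrist',r[2].round(1),r[3],r[4])
E
```

```text
time_s: 15.38
tool_pos: [0.5811, -0.0538, 0.0577]
tool_rot: [3.141, -0.0, 1.446]
wrist_force: [-0.8, 0.1, 0.3]
width: 0.517
gripper_force: 0.0
time_s: 15.8
tool_pos: [0.581, -0.0538, 0.0577]
tool_rot: [3.142, -0.0, 1.446]
wrist_force: [-0.8, -0.0, -0.5]
width: 0.6
gripper_force: 0.0
time_s: 16.22
tool_pos: [0.5809, -0.054, 0.1442]
tool_rot: [3.141, 0.0, 1.445]
wrist_force: [-0.0, -0.1, -0.5]
width: 0.603
gripper_force: 0.0
time_s: 16.63
tool_pos: [0.5736, -0.1112, 0.1931]
tool_rot: [3.14, 0.001, 1.442]
wrist_force: [-0.3, 0.2, 0.4]
width: 0.597
gripper_force: 0.0
time_s: 17.05
tool_pos: [0.5741, -0.1077, 0.192]
tool_rot: [-3.141, 0.0, 1.447]
wrist_force: [-0.3, -0.5, -0.4]
width: 0.598
gripper_force: 0.0
reel [309.3 171.3] 225 along 0.016
reel [325.1 172.8] 226 along -0.0167
rod [309.  167.2] 127 [309.  167.5] 90.0 [305 160] [313 175]
rod [324.5 168.7] 126 [324.6 168.6] 7.1 [320 161] [329 176]
rod [292.6 168.3] 67 [293.  168.4] 7.1 [284 166] [302 171]
rod [341.8 173.5] 81 [341.9 173.6] 6.3 [331 171] [353 176]
reel [309.3 171.3] 221 along 0.016
reel [325.1 172.8] 226 along -0.0167
rod [309.  167.2] 127 [309.  167.5] 90.0 [305 160] [313 175]
rod [324.6 168.7] 129 [324.6 168.8] 7.1 [320 161] [329 176]
rod [292.4 168.3] 68 [292.6 168.3] 7.1 [283 166] [302 171]
rod [341.8 173.5] 81 [341.9 173.6] 6.3 [331 171] [353 176]
handle in wrist [276. 168.] (36.0, 18.0) 90.0
```

The rod lies where it did at the start, with its tip at column 283 and collar at 353. The reels are still at ±16 mm, nothing changes between pictures, and the gripper is clear. Handing in.

```bash
python3 -c "
from plant import env
print(env.job_done())"
```

```text
the job is handed in; nothing more can be done
None
```

The loaded rod is back in both forks with the two wide reels hanging at about ±16 mm from the middle; I let go and handed the job in at about 17 s, but no verdict came back.

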